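# Tip a bolt out of the blue parts tube

### The job

Get the bolt out of the blue tube: it lies too deep to reach, so take the tube's black side handle and tip the tube right over, away from the robot, until the bolt slides out into the yellow bin on the same stand. Then swing the tube back upright and let go, with the bolt left lying in the bin. Leave the orange tube upright.

Things in the scene. Friction and masses are not known exactly. Their poses are not given: they have to be found in the camera images.
- stand_blue: Fixed grey stand of blue tube; origin on the table midway between its 2 cheeks (to y = +-33, 208 high; mm); x points away from the robot (within 20 deg), the way the tube tips; y left, z up. Tube pivot: along y at x 0, z 190. Yellow bin fixed to it: x 30..230, y -60..60, walls 5 thick, 50 high, far wall 75. Upright handle bar: axis at x 0, z 270, y 22..125, pinch at y 85, fingers closing along x.
- tube_blue (a joint): Tilt q of the blue tube, rad: 0 upright (stop), grows as the mouth tips to the bin, 2.6 = stop, mouth steeply down. 44 mm square outside, 36 inside, z 110 to 300 upright. Black handle bar, 14 mm round, parallel to stand y, at stand x = 80 sin q, z = 190 + 80 cos q; turns in the fingers. Stiff pivot: stays where left, 3 to 5 N at the bar moves it. Bolt slides out at 2.0 to 2.3 rad.
- bolt_blue: Steel hexagon bolt standing loose, head down, in the bottom of the blue tube (may lean), its top some 125 mm below the mouth. 60 mm long, shank 16 mm round, head 27 mm across and 12 thick, 80 to 160 g. Origin at the centre of the head's outer face, z along the shank.
- tube_orange (a joint): Tilt of the orange tube, rad, 0 = upright: a like tube with a brass bolt on a second, identical stand; leave it alone. Which stand is left and which right varies.

How it is judged:
By the outcome, as a careful person would: the job done as asked, in the order asked, and still so for the second after the job is handed in, with the robot touching nothing.
It also fails if it takes over 58 s, if anything falls off the work surface, if the arm or the gripper's body presses on something with over 40 N, if the wrist force passes 120 N, or if a joint passes its speed limit or range.

### The arm

A 6-joint arm with a two-finger parallel gripper is mounted at the origin on the work surface. World frame = base frame: x ahead of the robot, y to its left, z up, the work surface at z = 0. Lengths are in mm, angles in degrees, forces in N, time in s.
With the tool pointing down it reaches from about 300 to 850 mm from the base axis. Payload 4.2 kg.
Tool frame: the origin (TCP) lies on the centre line of the jaws, within the pads' length; the fingertips stand 14 mm ahead of it and the grasp point (between the pads) lies 5 mm behind it; z points along the fingers, y is the line along which they close (so a half turn about z gives the same grasp; the last joint's range is limited). The gripper opens to 91 mm and grips with 3 to 60 N. Pads are 32 mm wide; open, the fingers measure 118 mm over their backs; the gripper's body (76 mm by 178 mm) begins 60 mm behind the grasp point.
Start: joints at [-66.864, 18.312, 89.639, -0, 72.044, -1.146], TCP at [236.46, -524.145, 227.976] pointing down, gripper open.
Joint ranges: [-177.97, 177.97], [-48.28, 115.42], [12.27, 149.76], [-77.06, 257.06], [2.81, 150.46], [-146.56, 146.56]. Speed limits (degrees/s): [147.25, 147.25, 180, 180, 180, 180].

### API

Orientations are given as [roll, pitch, yaw] about the fixed x, y, z axes, in that order (R = Rz(yaw) Ry(pitch) Rx(roll)).
In Python, from workcell import env gives the robot as it stands.
- The arm moves only by the tool arm_command, never from a script. Its argument "motion" is a list of rows, each an object with "offset": the shift along the tool's x, y, z in m, a list of three; "spin": the turn about the tool's z in rad. In form: [{"offset": [tx, ty, tz], "spin": spin}, ...]. A call has 1 to 5 rows; each row shifts and turns the commanded pose from where the row before left it, along the tool's axes as they then stand; what a row does not reach is not made up. A row lasts 1/8 s, in which the tool goes at most 62.5 mm and 10.7 degrees, less where a joint would pass 70% of its speed; a pose out of reach is approached as far as the arm can. A call with a gripper value outside its range is refused whole. "jaw" is the finger opening in m, from 0 to 0.0912, set as the call begins (left out, the last holds). The fingers move at their own pace and stop on an object; "newtons" is the grip in N (left out, the last holds). Time passes only in rows, so rows that do not move let the fingers close. It gives the time, the measured TCP pose, the force, the opening and the grip force at its end, in the units of the state.
- env.state(): the state, without advancing time (a new reading comes with each control period).
- env.grab_frame(name): name is "side" or "top" or "wrist"; returns (picture, depth): 400x640x3 uint8, blue, green, red; 400x640 float32, mm along the optical axis (not along the pixel's ray), 0 where there is no reading.
- env.camera_model(name): a dict with "fx", "fy", "cx", "cy" (pixels), "eye" and "rotation" of the camera in the world; the wrist camera has in their place "hand_eye" (4x4, takes a point from camera to tool coordinates, whose origin is the TCP and whose axes are the flange's). Camera axes: x right, y down, z forward; pixel columns grow to the right and rows downward; lengths in mm; the calibration is good to about 2 mm. A picture is of the moment at which its call begins: read the wrist's pose just before it. camera_model takes no time and is no camera call.
- env.job_done(): hands the job in; it is judged then, once.
Trained networks look in the newest picture that a camera, given by its name, has taken for a name from the list of things; names that differ only in an ending like _2 or _b are one class to them, and where a whole thing is asked for, a point or a joint stands for the part that bears it (a point fixed in the world has none). Each returns a list of dicts, best first, with "score" (0 to 1); they miss things now and then, are a little off and sometimes report something else, mostly with a low value. They report only what shows in the picture. A call takes as long as a camera call.
- env.boxes_of(camera, target): "bbox" ([left, top, right, bottom] in pixels, round what is visible of it).
- env.pinpoint(camera, target): "location" ([column, row] in pixels: a listed point, or the origin of a listed thing).
The state is a dict: "time_s": time; "qpos": joint angles; "qvel": joint speeds; "effort": joint torques, N m; "ee_pos": TCP position; "ee_rot": TCP orientation; "force": force on the tool from outside, world axes, zero at the start; "torque": the same for the moment, N m; "gripper_width": finger opening in mm; "gripper_force": force on a finger pad.
Only numpy, scipy, OpenCV 4.12 (cv2) and the standard library are available. Lean on these libraries where they do the work, as an engineer would, in place of code of your own. Each camera call takes 0.05 s, during which the arm holds its last target. There are 200 camera calls.

## Working session

There is one attempt and no reset: what is moved stays moved. The work goes in short steps, Python scripts to look and compute and a tool call to move; the robot and the scene stay as the last step left them, time stands still between calls to the robot, and variables do not carry over. Pictures are saved under pics/ and viewed, at most 10 in all, crops included, and the job is handed in when it is done.

Besides the shell and the picture viewer there is one more tool, called after "Call:" as name([rows], argument=value, ...), one row to a line, values as JSON. arm_command: Moves the arm, as the interface text tells. Its arguments: {"type":"object","properties":{"motion":{"type":"array"},"jaw":{"type":"number"},"newtons":{"type":"number"}},"required":["motion"]}

```bash
mkdir -p pics; ls
cat > h.py <<'E'
import numpy as np,cv2
from scipy.spatial.transform import Rotation as R
from workcell import env
def world(name,uv,d,m=None):
    m=env.camera_model(name)
    p=np.array([(uv[0]-m['cx'])/m['fx']*d,(uv[1]-m['cy'])/m['fy']*d,d])
    return np.array(m['rotation'])@p+np.array(m['eye'])
def cloud(name,D):
    m=env.camera_model(name); v,u=np.mgrid[:D.shape[0],:D.shape[1]]
    P=np.stack([(u-m['cx'])/m['fx']*D,(v-m['cy'])/m['fy']*D,D],-1)
    return P@np.array(m['rotation']).T+np.array(m['eye'])
def toolR():
    s=env.state(); return np.array(s['ee_pos']),R.from_euler('xyz',s['ee_rot'],degrees=True)
E
python3 - <<'E'
from h import *
s=env.state();print({k:np.round(v,2) for k,v in s.items()})
ims=[]
for c in ('top','side'):
    I,D=env.grab_frame(c);ims.append(I);np.save(c+'.npy',D);cv2.imwrite(c+'.png',I)
    P=cloud(c,D);m=env.camera_model(c);print(c,m['fx'],np.round(m['eye']),np.round(m['rotation'],2).tolist())
    for t in ('stand_blue','tube_blue','tube_orange'):
        print(t,[(np.round(b['bbox']),round(b['score'],2)) for b in env.boxes_of(c,t)[:2]],[(np.round(b['location']),round(b['score'],2)) for b in env.pinpoint(c,t)[:2]])
    hsv=cv2.cvtColor(I,cv2.COLOR_BGR2HSV)
    for n,lo,hi in (('blue',(100,120,50),(130,255,255)),('yellow',(22,120,80),(35,255,255)),('orange',(5,150,80),(18,255,255))):
        k=(cv2.inRange(hsv,lo,hi)>0)&(D>0);Q=P[k]
        if len(Q):print(n,len(Q),np.round(np.percentile(Q,[2,50,98],axis=0)).tolist())
cv2.imwrite('pics/a.png',cv2.resize(np.vstack(ims),(480,600)))
cv2.imwrite('pics/top.png',ims[0])
E
```

```text
pics
{'time_s': np.float64(0.0), 'qpos': array([-66.86,  18.35,  89.7 ,   0.  ,  72.05,  -1.15]), 'qvel': array([-0.01, -0.  ,  0.04, -0.01,  0.04,  0.02]), 'effort': array([  0.  , -41.25, -23.2 ,   0.07,   0.05,  -0.  ]), 'ee_pos': array([ 236.28, -523.7 ,  227.12]), 'ee_rot': array([-179.9 ,   -0.  ,   24.28]), 'force': array([-0.68,  0.13,  0.35]), 'torque': array([ 0.03, -0.02, -0.  ]), 'gripper_force': np.float64(0.0), 'gripper_width': np.float64(91.52)}Traceback (most recent call last):
  File "<stdin>", line 6, in <module>
  File "h.py", line 11, in cloud
    return P@np.array(m['rotation']).T+np.array(m['eye'])
           ~~~~~~~~~~~~~~~~~~~~~~~~~~~^~~~~~~~~~~~~~~~~~~
ValueError: operands could not be broadcast together with shapes (400,640) (3,)
```

```bash
python3 - <<'E'
import re
s=open('h.py').read().replace("np.array(m['rotation'])","rot(m)")
s=s.replace("def world","def rot(m): return R.from_euler('xyz',m['rotation'],degrees=True).as_matrix()\ndef world",1)
open('h.py','w').write(s)
E
python3 - <<'E'
from h import *
ims=[]
for c in ('top','side'):
    I,D=env.grab_frame(c);ims.append(I);np.save(c+'.npy',D);cv2.imwrite(c+'.png',I)
    m=env.camera_model(c);print(c,m);P=cloud(c,D)
    for t in ('stand_blue','tube_blue','tube_orange'):
        print(t,[(np.round(b['bbox']),round(b['score'],2)) for b in env.boxes_of(c,t)[:2]],[(np.round(b['location']),round(b['score'],2)) for b in env.pinpoint(c,t)[:2]])
    hsv=cv2.cvtColor(I,cv2.COLOR_BGR2HSV)
    for n,lo,hi in (('blue',(100,120,50),(130,255,255)),('yellow',(22,120,80),(35,255,255)),('orange',(5,150,80),(18,255,255))):
        k=(cv2.inRange(hsv,lo,hi)>0)&(D>0);Q=P[k]
        if len(Q):print(n,len(Q),np.round(np.percentile(Q,[2,50,98],axis=0)).tolist())
cv2.imwrite('pics/a.png',cv2.resize(np.vstack(ims),(480,600)))
cv2.imwrite('pics/top.png',ims[0])
print(env.state()['time_s'], env.camera_model('wrist'))
E
```

```text
top {'fx': 478.2882411590568, 'fy': 478.2882411590568, 'cx': 319.3076886373335, 'cy': 202.29374923991017, 'eye': array([ 331.66653752,   -7.32278811, 1029.93676411]), 'rotation': array([-1.70216138e+02,  4.21022583e-02, -8.88686016e+01])}
stand_blue [(array([121., 104., 255., 264.]), 0.76)] [(array([228., 220.]), 0.87)]Traceback (most recent call last):
  File "<stdin>", line 7, in <module>
ValueError: it knows: bolt_blue, stand_blue
```

Run:
```python
from h import *
ims=[]
for c in ('top','side'):
    I,D=env.grab_frame(c);ims.append(I);np.save(c+'.npy',D);cv2.imwrite(c+'.png',I)
    m=env.camera_model(c);print(c,m['eye'],m['rotation']);P=cloud(c,D)
    for t in ('stand_blue',):
        print(t,[(np.round(b['bbox']),round(b['score'],2)) for b in env.boxes_of(c,t)[:2]],[(np.round(b['location']),round(b['score'],2)) for b in env.pinpoint(c,t)[:2]])
    hsv=cv2.cvtColor(I,cv2.COLOR_BGR2HSV)
    for n,lo,hi in (('blue',(100,120,50),(130,255,255)),('yellow',(22,120,80),(35,255,255)),('orange',(5,150,80),(18,255,255))):
        k=(cv2.inRange(hsv,lo,hi)>0)&(D>0);Q=P[k]
        if len(Q):print(n,len(Q),np.round(np.percentile(Q,[2,50,98],axis=0)).tolist())
cv2.imwrite('pics/a.png',cv2.resize(np.vstack(ims),(480,600)))
cv2.imwrite('pics/top.png',ims[0])
print(env.state()['time_s'], env.camera_model('wrist'))
```

```text
top [ 331.66653752   -7.32278811 1029.93676411] [-1.70216138e+02  4.21022583e-02 -8.88686016e+01]
stand_blue [(array([122., 107., 256., 265.]), 0.77)] [(array([232., 219.]), 0.62)]
blue 12917 [[440.0, -717.0, 1.0], [832.0, -555.0, 16.0], [940.0, 209.0, 298.0]]
yellow 19096 [[541.0, -337.0, 1.0], [814.0, 444.0, 17.0], [940.0, 717.0, 92.0]]
orange 9064 [[467.0, -478.0, -616.0], [891.0, -196.0, 31.0], [1371.0, 531.0, 300.0]]
side [197.04281355 663.5799132  807.6142256 ] [-134.06015876    0.84674516 -159.13053036]
stand_blue [(array([149., 189., 329., 347.]), 0.7)] [(array([279., 310.]), 0.69)]
blue 9809 [[438.0, -804.0, 1.0], [818.0, -195.0, 51.0], [940.0, 214.0, 298.0]]
yellow 11535 [[494.0, -337.0, 0.0], [712.0, 224.0, 29.0], [941.0, 466.0, 74.0]]
orange 11062 [[-113.0, -1494.0, -260.0], [823.0, -212.0, 11.0], [942.0, 330.0, 291.0]]
0.55 {'fx': 292.07301247307987, 'fy': 292.07301247307987, 'cx': 323.0836668049255, 'cy': 198.4758219730986, 'hand_eye': array([[ 3.32092919e-04, -9.71066197e-01, -2.38810242e-01,
         6.73039304e+01],
       [ 9.99999685e-01,  4.94743972e-04, -6.21147287e-04,
         9.81850858e-01],
       [ 7.21325061e-04, -2.38809960e-01,  9.71066055e-01,
        -1.56339523e+02],
       [ 0.00000000e+00,  0.00000000e+00,  0.00000000e+00,
         1.00000000e+00]])}
```

View pics/a.png

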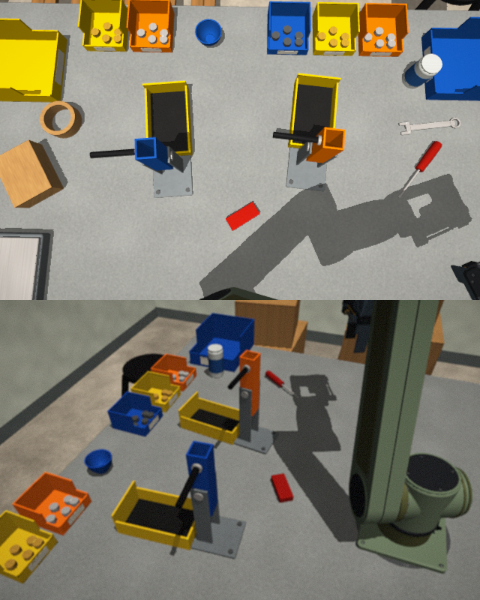

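View pics/top.png

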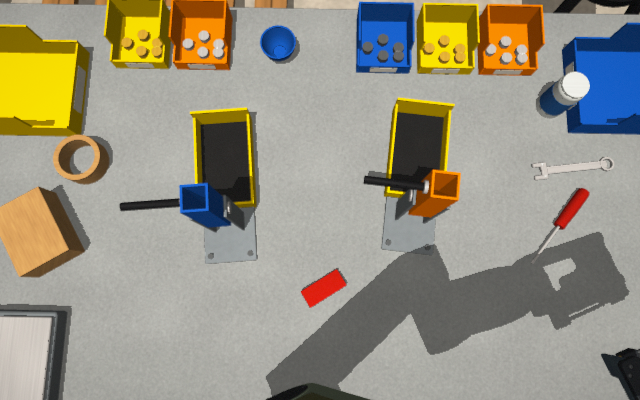

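Blue stand is on the left: tube mouth near (195,190) in the top view, its bar running to (121,206), bin beyond (225,155); orange stand on the right at (420,190). Now the precise geometry.

Run:
```python
from h import *
for c in ('top','side'):
    I=cv2.imread(c+'.png');D=np.load(c+'.npy');P=cloud(c,D);hsv=cv2.cvtColor(I,cv2.COLOR_BGR2HSV)
    box=(P[...,0]>380)&(P[...,0]<800)&(P[...,1]>60)&(P[...,1]<380)&(D>0)
    ye=box&(cv2.inRange(hsv,(20,100,60),(35,255,255))>0)&(P[...,2]>45)
    Q=P[ye];r=cv2.minAreaRect(Q[:,:2].astype(np.float32));print(c,'bin rim',r,np.round(np.percentile(Q[:,2],[5,50,95])),cv2.boxPoints(r).round().tolist())
    bl=box&(cv2.inRange(hsv,(100,120,40),(130,255,255))>0)
    Q=P[bl];T=Q[Q[:,2]>294];print('tube',np.round(Q.min(0)),np.round(Q.max(0)),len(T),T.mean(0).round(1),cv2.minAreaRect(T[:,:2].astype(np.float32)))
    bk=box&(hsv[...,2]<70)&(P[...,2]>255)&(P[...,2]<290)
    Q=P[bk];
    l=cv2.fitLine(Q[:,:2].astype(np.float32),cv2.DIST_HUBER,0,.01,.01).ravel();print('bar',len(Q),np.round(np.percentile(Q,[1,50,99],axis=0)).tolist(),l,np.degrees(np.arctan2(l[1],l[0])))
```

```text
top bin rim ((584.515625, 202.73678588867188), (212.5922393798828, 121.2192153930664), 5.412300109863281) [47. 52. 76.] [[473.0, 253.0], [484.0, 132.0], [696.0, 152.0], [685.0, 273.0]]
tube [437. 166.  -3.] [549. 305. 304.] 346 [461.  190.2 299.5] ((461.22412109375, 190.3961181640625), (44.89998245239258, 44.50334548950195), 5.3878679275512695)
bar 644 [[445.0, 167.0, 258.0], [455.0, 248.0, 276.0], [483.0, 313.0, 289.0]] [ 1.1573791e-01 -9.9327981e-01  4.5474384e+02  2.5375223e+02] -83.353806
side bin rim ((566.2404174804688, 213.26480102539062), (156.36544799804688, 273.44622802734375), 80.8464584350586) [46. 50. 75.] [[419.0, 158.0], [689.0, 114.0], [714.0, 269.0], [444.0, 312.0]]
tube [437. 168. 108.] [485. 261. 301.] 351 [461.  193.9 297.9] ((461.4606628417969, 192.9559783935547), (45.045528411865234, 46.70708465576172), 5.074955463409424)
bar 584 [[440.0, 184.0, 263.0], [452.0, 270.0, 274.0], [474.0, 317.0, 287.0]] [ 7.5878650e-02 -9.9711704e-01  4.5165775e+02  2.7175568e+02] -85.648285
```

Call:
arm_command([
  {"offset": [0,0,-0.057],"spin": 0},
  {"offset": [0,0,-0.057],"spin": 0},
  {"offset": [0,0,-0.057],"spin": 0},
  {"offset": [0.0376,-0.046,0],"spin": 0},
  {"offset": [0.0376,-0.046,0],"spin": 0},
], jaw=0.0912)

```text
time_s: 1.18
ee_pos: [267.6, -408.5, 399.5]
ee_rot: [179.9, -0.0, 24.2]
force: [0.2, 0.6, 1.0]
gripper_width: 91.0
gripper_force: 0.0
```

Call:
arm_command([
  {"offset": [0.0376,-0.046,0],"spin": 0},
  {"offset": [0.0376,-0.046,0],"spin": 0},
  {"offset": [0.0376,-0.046,0],"spin": 0},
  {"offset": [0.0376,-0.046,0],"spin": 0},
  {"offset": [0.0376,-0.046,0],"spin": 0},
])

```text
time_s: 1.8
ee_pos: [344.0, -120.6, 399.2]
ee_rot: [179.9, -0.1, 24.2]
force: [1.7, -0.2, -0.6]
gripper_width: 91.2
gripper_force: 0.0
```

Call:
arm_command([
  {"offset": [0.0376,-0.046,0],"spin": 0},
  {"offset": [0.0376,-0.046,0],"spin": 0},
  {"offset": [0.0376,-0.046,0],"spin": 0},
  {"offset": [0.0376,-0.046,0],"spin": 0},
  {"offset": [0.0376,-0.046,0],"spin": 0},
])

```text
time_s: 2.42
ee_pos: [420.8, 166.6, 399.2]
ee_rot: [180.0, -0.1, 24.3]
force: [1.0, -1.5, 0.4]
gripper_width: 91.5
gripper_force: 0.0
```

Call:
arm_command([
  {"offset": [0.0376,-0.046,0],"spin": 0},
  {"offset": [0.0376,-0.046,0],"spin": 0},
  {"offset": [0,0,0],"spin": -0.177},
  {"offset": [0,0,0],"spin": -0.177},
  {"offset": [0,0,0],"spin": -0.177},
])

```text
time_s: 3.05
ee_pos: [451.4, 279.7, 398.7]
ee_rot: [-180.0, 0.0, 55.1]
force: [-0.3, 0.3, -0.7]
gripper_width: 90.8
gripper_force: 0.0
```

Call:
arm_command([
  {"offset": [0,0,0],"spin": -0.177},
  {"offset": [0,0,0],"spin": -0.177},
  {"offset": [0,0,0],"spin": -0.177},
  {"offset": [0,0,0],"spin": -0.177},
  {"offset": [0,0,0],"spin": 0},
])

```text
time_s: 3.68
ee_pos: [451.4, 279.3, 398.9]
ee_rot: [180.0, 0.0, 95.2]
force: [0.8, 0.3, -0.1]
gripper_width: 91.0
gripper_force: 0.0
```

```bash
cat >> h.py <<'E'
def wcloud(D):
    m=env.camera_model('wrist');p,r=toolR();v,u=np.mgrid[:400,:640]
    P=np.stack([(u-m['cx'])/m['fx']*D,(v-m['cy'])/m['fy']*D,D],-1);H=np.array(m['hand_eye'])
    return (P@H[:3,:3].T+H[:3,3])@r.as_matrix().T+p
E
python3 - <<'E'
from h import *
I,D=env.grab_frame('wrist');P=wcloud(D);hsv=cv2.cvtColor(I,cv2.COLOR_BGR2HSV);cv2.imwrite('pics/w1.png',I)
k=(D>0)&(hsv[...,2]<80)&(abs(P[...,0]-453)<40)&(P[...,1]>225)&(P[...,1]<325)&(P[...,2]>240)&(P[...,2]<300)
Q=P[k];print(len(Q),np.round(np.percentile(Q,[1,50,99],axis=0),1).tolist())
print(cv2.fitLine(Q[:,:2].astype(np.float32),cv2.DIST_HUBER,0,.01,.01).ravel())
b=(D>0)&(cv2.inRange(hsv,(100,120,40),(130,255,255))>0)&(P[...,2]>295)&(P[...,2]<305)&(abs(P[...,0]-460)<60);print(b.sum(),P[b].mean(0) if b.any() else '', cv2.minAreaRect(P[b][:,:2].astype(np.float32)))
E
```

```text
1177 [[446.9, 228.2, 269.8], [455.8, 272.0, 275.3], [466.0, 315.0, 277.6]]
[ 9.5132709e-02 -9.9546462e-01  4.5564124e+02  2.7305856e+02]
222 [457.76182449 191.24448822 299.35924726] ((463.6786804199219, 188.91741943359375), (43.2048225402832, 40.323551177978516), 5.435329914093018)
```

View pics/w1.png

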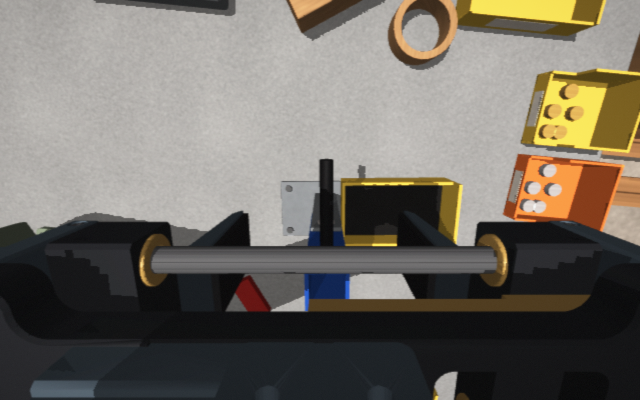

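The wrist view shows the bar at column 326, rows 160–240, between the open fingers, and it lies about 4 mm toward +x. Descend and grip.

Call:
arm_command([
  {"offset": [0,0.004,0.04],"spin": 0},
  {"offset": [0,0,0.04],"spin": 0},
  {"offset": [0,0,0.035],"spin": 0},
  {"offset": [0,0,0.018],"spin": 0},
  {"offset": [0,0,0],"spin": 0},
])

```text
time_s: 4.35
ee_pos: [454.8, 279.3, 264.6]
ee_rot: [-179.8, 0.1, 95.2]
force: [0.2, -0.8, 0.1]
gripper_width: 90.9
gripper_force: 0.0
```

Call:
arm_command([
  {"offset": [0,0,0],"spin": 0},
  {"offset": [0,0,0],"spin": 0},
  {"offset": [0,0,0],"spin": 0},
  {"offset": [0,0,0],"spin": 0},
  {"offset": [0,0,0],"spin": 0},
], jaw=0, newtons=20)

```text
time_s: 4.97
ee_pos: [455.5, 279.7, 266.0]
ee_rot: [180.0, 0.0, 95.3]
force: [-0.5, -0.5, 1.2]
gripper_width: 44.2
gripper_force: 0.0
```

Call:
arm_command([
  {"offset": [0,0,0],"spin": 0},
  {"offset": [0,0,0],"spin": 0},
  {"offset": [0,0,0],"spin": 0},
])

```text
time_s: 5.35
ee_pos: [455.1, 279.7, 265.9]
ee_rot: [-179.9, 0.0, 95.3]
force: [-5.0, -0.9, 3.2]
gripper_width: 14.2
gripper_force: 1.8
```

```bash
python3 -c "
import numpy as np
q=np.r_[np.arange(0,1.81,.12),np.arange(1.9,2.41,.1)]
for a,b in zip(q,q[1:]):print(round(b,2),round(.08*(np.sin(b)-np.sin(a)),4),round(.08*(np.cos(a)-np.cos(b)),4))
from h import *
s=env.state();print(s['force'],s['gripper_force'],s['gripper_width'])"
```

```text
0.12 0.0096 0.0006
0.24 0.0094 0.0017
0.36 0.0092 0.0028
0.48 0.0088 0.0039
0.6 0.0082 0.0049
0.72 0.0076 0.0059
0.84 0.0068 0.0067
0.96 0.006 0.0075
1.08 0.005 0.0082
1.2 0.004 0.0087
1.32 0.0029 0.0091
1.44 0.0018 0.0094
1.56 0.0007 0.0096
1.68 -0.0005 0.0096
1.8 -0.0016 0.0095
1.9 -0.0022 0.0077
2.0 -0.003 0.0074
2.1 -0.0037 0.0071
2.2 -0.0044 0.0067
2.3 -0.005 0.0062
2.4 -0.0056 0.0057
[-4.97455346 -0.85060803  3.17375231] 1.8055430799722672 14.163613451832404
```

Call:
arm_command([
  {"offset": [0,0,0],"spin": 0},
  {"offset": [0,0.0096,0.0006],"spin": 0},
  {"offset": [0,0.0094,0.0017],"spin": 0},
  {"offset": [0,0.0092,0.0028],"spin": 0},
  {"offset": [0,0.0088,0.0039],"spin": 0},
])

```text
time_s: 5.98
ee_pos: [490.9, 282.9, 257.1]
ee_rot: [-179.8, 0.0, 95.3]
force: [-5.9, -0.6, 4.8]
gripper_width: 13.7
gripper_force: 20.0
```

Moved along the arc with low force; continue.

Call:
arm_command([
  {"offset": [0,0.0082,0.0049],"spin": 0},
  {"offset": [0,0.0076,0.0059],"spin": 0},
  {"offset": [0,0.0068,0.0067],"spin": 0},
  {"offset": [0,0.006,0.0075],"spin": 0},
  {"offset": [0,0.005,0.0082],"spin": 0},
])

```text
time_s: 6.6
ee_pos: [524.1, 285.9, 223.6]
ee_rot: [-179.7, 0.0, 95.3]
force: [-5.9, 0.1, 5.1]
gripper_width: 13.3
gripper_force: 20.0
```

Call:
arm_command([
  {"offset": [0,0.004,0.0087],"spin": 0},
  {"offset": [0,0.0029,0.0091],"spin": 0},
  {"offset": [0,0.0018,0.0094],"spin": 0},
  {"offset": [0,0.0007,0.0096],"spin": 0},
  {"offset": [0,-0.0005,0.0096],"spin": 0},
])

```text
time_s: 7.22
ee_pos: [534.0, 286.8, 177.8]
ee_rot: [-179.9, 0.0, 95.3]
force: [-3.8, -1.3, 6.5]
gripper_width: 13.4
gripper_force: 20.0
```

Call:
arm_command([
  {"offset": [0,-0.0016,0.0095],"spin": 0},
  {"offset": [0,-0.0022,0.0077],"spin": 0},
  {"offset": [0,-0.003,0.0074],"spin": 0},
  {"offset": [0,-0.0037,0.0071],"spin": 0},
  {"offset": [0,-0.0044,0.0067],"spin": 0},
])

```text
time_s: 7.85
ee_pos: [524.5, 285.9, 140.4]
ee_rot: [179.4, -0.0, 95.3]
force: [11.3, -1.9, 1.3]
gripper_width: 13.5
gripper_force: 20.0
```

Call:
arm_command([
  {"offset": [0,-0.005,0.0062],"spin": 0},
  {"offset": [0,-0.0056,0.0057],"spin": 0},
  {"offset": [0,0,0],"spin": 0},
  {"offset": [0,0,0],"spin": 0},
  {"offset": [0,0,0],"spin": 0},
])

```text
time_s: 8.48
ee_pos: [516.6, 285.2, 127.2]
ee_rot: [179.1, -0.0, 95.3]
force: [17.3, -1.3, -9.8]
gripper_width: 13.4
gripper_force: 20.0
```

Run:
```python
from h import *
s=env.state();print(s['ee_pos'],s['force'],s['gripper_force'],s['time_s'])
ims=[]
for c in ('side','top'):
    I,D=env.grab_frame(c)
    for b in env.boxes_of(c,'bolt_blue')[:2]+env.pinpoint(c,'bolt_blue')[:2]:print(c,b)
    y=(170,370,130,370) if c=='side' else (80,280,100,340)
    ims.append(cv2.resize(I[y[0]:y[1],y[2]:y[3]],(480,400)))
cv2.imwrite('pics/b.png',cv2.resize(np.hstack(ims),(800,333)))
```

```text
[516.57909007 285.24036916 127.21252921] [17.31500184 -1.30728618 -9.82160779] 19.99651551246643 8.475
```

View pics/b.png

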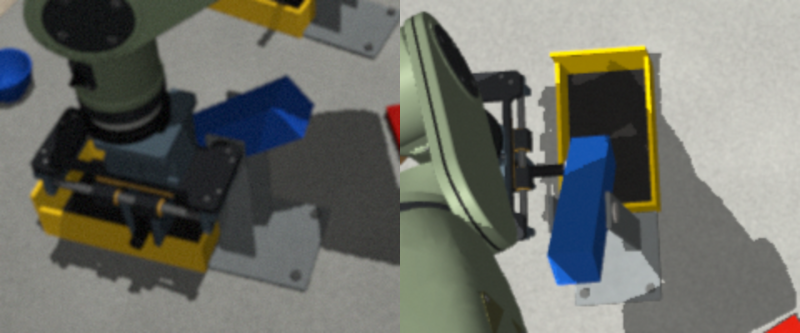

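Tube tipped to about 2.35 rad, mouth at top-crop (590,145); no bolt visible yet in the bin. Tip a bit further, easing the radial load.

Call:
arm_command([
  {"offset": [0,-0.0022,0.0032],"spin": 0},
  {"offset": [0,-0.0028,0.0032],"spin": 0},
  {"offset": [0,0,0],"spin": 0},
  {"offset": [0,0,0],"spin": 0},
  {"offset": [0,0,0],"spin": 0},
])

```text
time_s: 9.4
ee_pos: [511.2, 284.7, 120.4]
ee_rot: [179.2, -0.0, 95.3]
force: [16.1, -1.1, -10.8]
gripper_width: 13.3
gripper_force: 20.0
```

Run:
```python
from h import *
for c in ('wrist','side','top'):
    I,D=env.grab_frame(c)
    cv2.imwrite(f'{c}_2.png',I);np.save(c+'_2.npy',D)
    for b in env.boxes_of(c,'bolt_blue')[:2]+env.pinpoint(c,'bolt_blue')[:2]:print(c,b)
    a=I if c=='wrist' else (I[170:370,130:370] if c=='side' else I[80:280,100:340])
    if c=='wrist': out=cv2.resize(a,(530,333))
    if c=='top': out=np.hstack([out,cv2.resize(a,(270,333))])
cv2.imwrite('pics/c.png',out)
```

```text
top {'bbox': [220.9, 145.2, 230.8, 173.3], 'score': 0.51}
top {'location': [226.9, 146.6], 'score': 0.53}
```

View pics/c.png

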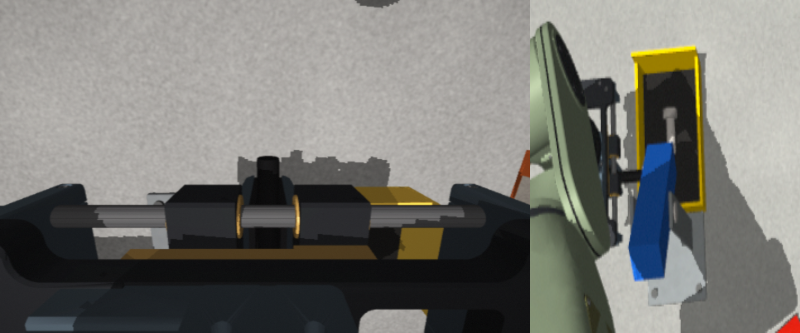

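The top view shows the bolt out: head at crop (670,112), shank toward the mouth. Wait and check it has come fully out.

Call:
arm_command([
  {"offset": [0,0,0],"spin": 0},
  {"offset": [0,0,0],"spin": 0},
  {"offset": [0,0,0],"spin": 0},
])

```text
time_s: 10.22
ee_pos: [511.1, 284.7, 120.4]
ee_rot: [179.2, -0.0, 95.3]
force: [16.7, -0.3, -9.5]
gripper_width: 13.5
gripper_force: 20.0
```

Run:
```python
from h import *
I,D=env.grab_frame('top');P=cloud('top',D)
for b in env.boxes_of('top','bolt_blue')[:2]+env.pinpoint('top','bolt_blue')[:2]:print(b)
np.set_printoptions(linewidth=200)
S=P[140:180:2,216:240:2]
print(np.round(S[...,2]).astype(int)); print(P[148,226].round(),P[165,227].round())
cv2.imwrite('pics/d.png',cv2.resize(I[100:220,170:270],(500,600),interpolation=cv2.INTER_CUBIC))
```

```text
{'bbox': [218.0, 144.4, 228.7, 174.7], 'score': 0.55}
{'location': [227.1, 143.0], 'score': 0.75}
[[   6    4    8    8    9    6    5    7    6    9    7    6]
 [   7    4    9    7    3    3    7    7    7    7    6    7]
 [   5   10    5    5    9    6    6    5    6    6    7    7]
 [   8   27   26   31   33   29   30   15    6    7    7    5]
 [   7   23   29   33   34   29   30   19    6    8    4    5]
 [   7    4   30   31   24   22   23   18    5    5    7    8]
 [  11    7    9   25   25   22   18    6    5    6    3    7]
 [   5    5   10   23   24   22   19    6    8    8    9    5]
 [   8    6    8   21   24   21   20    1    2    7    4   10]
 [   5    6    7   25   24   23   21    6    9    7    3    6]
 [   8    5    6   22   24   23   20    9    8    6    7    7]
 [   4    8    4   21   26   22   21    3    8    5    5    7]
 [   6    5    5   24   24   21   21    4    4    7    5    7]
 [ 130  131  131  130  129  133   17    6    5    5    7    9]
 [ 138  131  138  135  137  135   18 1030    8    6    5    4]
 [ 141  140  142  140  145  138   20    6    1    9    3    6]
 [ 146  145  147  144  147  135   16    7    7    6    6    5]
 [ 148  149  149  150  150  139  119    9    9    5    5    4]
 [ 154  156  155  158 1030  140  116    6   11    5    7    5]
 [ 158  159  161  159  160  141  118    4    4    7    8    9]]
[620. 201.  29.] [583. 198.  24.]
```

View pics/d.png

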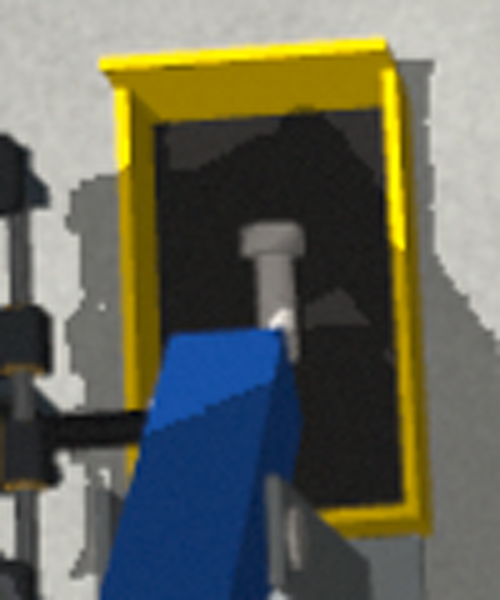

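The bolt lies flat in the bin (shank top z 24, head top z ~31; head at (620,201), clear of the mouth at z > 100). Swing back.

Call:
arm_command([
  {"offset": [0,0.005,-0.0064],"spin": 0},
  {"offset": [0,0.0056,-0.0057],"spin": 0},
  {"offset": [0,0.005,-0.0062],"spin": 0},
  {"offset": [0,0.0044,-0.0067],"spin": 0},
  {"offset": [0,0.0037,-0.0071],"spin": 0},
])

```text
time_s: 11.0
ee_pos: [529.0, 286.3, 151.4]
ee_rot: [180.0, 0.0, 95.3]
force: [3.5, 0.4, -8.8]
gripper_width: 13.3
gripper_force: 20.0
```

Call:
arm_command([
  {"offset": [0,0.003,-0.0074],"spin": 0},
  {"offset": [0,0.0022,-0.0077],"spin": 0},
  {"offset": [0,0.0016,-0.0095],"spin": 0},
  {"offset": [0,0.0005,-0.0096],"spin": 0},
  {"offset": [0,-0.0007,-0.0096],"spin": 0},
])

```text
time_s: 11.62
ee_pos: [532.8, 286.7, 196.8]
ee_rot: [-179.8, 0.0, 95.3]
force: [-2.9, -0.7, -7.2]
gripper_width: 13.5
gripper_force: 20.0
```

Call:
arm_command([
  {"offset": [0,-0.0018,-0.0094],"spin": 0},
  {"offset": [0,-0.0029,-0.0091],"spin": 0},
  {"offset": [0,-0.004,-0.0087],"spin": 0},
  {"offset": [0,-0.005,-0.0082],"spin": 0},
  {"offset": [0,-0.006,-0.0075],"spin": 0},
])

```text
time_s: 12.25
ee_pos: [514.2, 284.9, 239.5]
ee_rot: [-180.0, 0.0, 95.3]
force: [-2.9, -2.4, -12.1]
gripper_width: 13.8
gripper_force: 20.0
```

Call:
arm_command([
  {"offset": [0,-0.0068,-0.0067],"spin": 0},
  {"offset": [0,-0.0076,-0.0059],"spin": 0},
  {"offset": [0,-0.0082,-0.0049],"spin": 0},
  {"offset": [0,-0.0088,-0.0039],"spin": 0},
  {"offset": [0,-0.0092,-0.0028],"spin": 0},
])

```text
time_s: 12.88
ee_pos: [477.6, 281.5, 266.7]
ee_rot: [179.4, -0.0, 95.3]
force: [6.3, -4.1, -0.9]
gripper_width: 13.7
gripper_force: 20.0
```

Call:
arm_command([
  {"offset": [0,-0.0094,-0.001],"spin": 0},
  {"offset": [0,-0.0096,0],"spin": 0},
  {"offset": [0,-0.001,0],"spin": 0},
  {"offset": [0,0,0],"spin": 0},
  {"offset": [0,0,0],"spin": 0},
])

```text
time_s: 13.5
ee_pos: [458.9, 280.2, 270.4]
ee_rot: [179.1, -0.2, 95.3]
force: [5.4, -5.3, 8.7]
gripper_width: 13.3
gripper_force: 20.0
```

Call:
arm_command([
  {"offset": [0,-0.003,0.001],"spin": 0},
  {"offset": [0,-0.002,0.001],"spin": 0},
  {"offset": [0,0,0],"spin": 0},
  {"offset": [0,0,0],"spin": 0},
])

```text
time_s: 14.0
ee_pos: [454.7, 279.9, 270.1]
ee_rot: [178.9, -0.2, 95.3]
force: [5.3, -5.5, 15.3]
gripper_width: 13.4
gripper_force: 20.0
```

Call:
arm_command([
  {"offset": [0,-0.002,-0.003],"spin": 0},
  {"offset": [0,-0.002,-0.002],"spin": 0},
  {"offset": [0,0,0],"spin": 0},
  {"offset": [0,0,0],"spin": 0},
])

```text
time_s: 14.5
ee_pos: [454.0, 279.8, 270.5]
ee_rot: [178.7, -0.1, 95.3]
force: [20.4, -2.2, -9.6]
gripper_width: 13.5
gripper_force: 20.0
```

Stop reached (force rises to 20 N with no motion). Relieve and open.

Call:
arm_command([
  {"offset": [0,0.0035,0.002],"spin": 0},
  {"offset": [0,0,0],"spin": 0},
])

```text
time_s: 14.75
ee_pos: [454.2, 279.9, 270.4]
ee_rot: [179.1, -0.2, 95.3]
force: [9.5, -3.7, 2.4]
gripper_width: 13.4
gripper_force: 20.0
```

Call:
arm_command([
  {"offset": [0,0,0],"spin": 0},
  {"offset": [0,0,0],"spin": 0},
  {"offset": [0,0,0],"spin": 0},
  {"offset": [0,0,0],"spin": 0},
  {"offset": [0,0,0],"spin": 0},
], jaw=0.0912)

```text
time_s: 15.38
ee_pos: [448.8, 279.2, 265.5]
ee_rot: [-180.0, -0.0, 95.3]
force: [-0.7, 0.2, 0.4]
gripper_width: 60.5
gripper_force: 0.0
```

Call:
arm_command([
  {"offset": [0,0,0],"spin": 0},
  {"offset": [0,0,0],"spin": 0},
  {"offset": [0,0,-0.03],"spin": 0},
  {"offset": [0,0,-0.05],"spin": 0},
  {"offset": [0,0,-0.05],"spin": 0},
])

```text
time_s: 16.0
ee_pos: [448.8, 279.1, 396.9]
ee_rot: [-180.0, 0.0, 95.3]
force: [0.6, 1.5, -0.7]
gripper_width: 91.2
gripper_force: 0.0
```

Call:
arm_command([
  {"offset": [0.05,0,-0.03],"spin": 0},
  {"offset": [0.05,-0.02,0],"spin": 0},
  {"offset": [0.05,-0.03,0],"spin": 0},
  {"offset": [0.03,-0.05,0],"spin": 0},
  {"offset": [0,0,0],"spin": 0},
])

```text
time_s: 16.62
ee_pos: [329.8, 450.9, 425.8]
ee_rot: [-180.0, -0.0, 95.6]
force: [-0.3, -0.4, 0.4]
gripper_width: 91.2
gripper_force: 0.0
```

Run:
```python
from h import *
ims=[]
for c in ('top','side'):
    I,D=env.grab_frame(c);P=cloud(c,D);hsv=cv2.cvtColor(I,cv2.COLOR_BGR2HSV)
    box=(P[...,0]>380)&(P[...,0]<800)&(P[...,1]>60)&(P[...,1]<380)&(D>0)
    Q=P[box&(cv2.inRange(hsv,(100,120,40),(130,255,255))>0)&(P[...,2]>294)];print(c,len(Q),Q.mean(0).round(1),cv2.minAreaRect(Q[:,:2].astype(np.float32)))
    print(env.boxes_of(c,'bolt_blue')[:1],env.pinpoint(c,'bolt_blue')[:1])
    ims.append(I)
cv2.imwrite('pics/e.png',cv2.resize(np.vstack(ims),(480,600)));print(env.state()['time_s'],env.state()['ee_pos'])
```

```text
top 344 [460.9 190.5 299.5] ((461.33453369140625, 190.54664611816406), (44.98331069946289, 44.476261138916016), 5.444800853729248)
[{'bbox': [220.6, 146.0, 229.3, 170.8], 'score': 0.59}] [{'location': [226.4, 145.0], 'score': 0.56}]
side 0 [nan nan nan] ((0.0, 0.0), (0.0, 0.0), 0.0)
[] []
16.925 [334.00042825 448.48098933 425.52268277]<stdin>:6: RuntimeWarning: Mean of empty slice.
  ret = um.true_divide(
```

View pics/e.png

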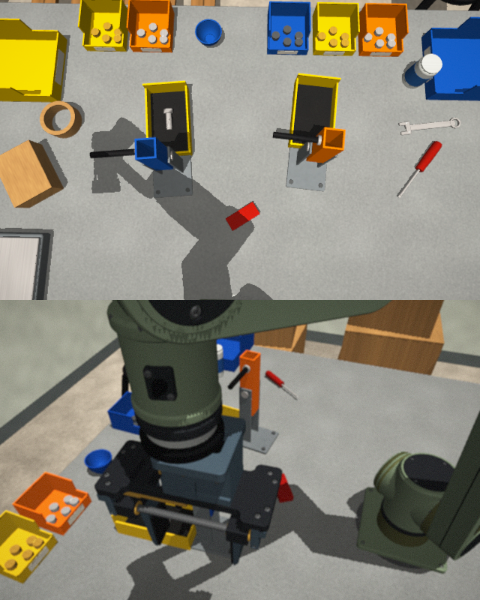

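The tube is back upright: its mouth is at (461,190.5), the same as at the start. The bolt lies in the bin at top-view (226,145), the orange tube hasn't moved, and the arm is clear.

```bash
python3 -c "
from h import *
print(env.job_done())"
```

```text
the job is handed in; nothing more can be done
None
```

I tipped the blue tube over, the bolt slid out and lies flat in the yellow bin, and the tube is back upright and released; the orange tube was left alone and I handed the job in at about 17 s.

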